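# Pack up the springy edge of the model street

## Task

The open front edge of the model street hangs free and gives like a spring. Take the orange tapered wedge and slide it thin end first, flat on the table and square to the edge, under the edge between the two yellow marks until you feel it grip firmly and the edge is raised just a little (about 2 mm), without forcing the edge up; let go and leave it there, and leave the tape roll, paint pot and screwdriver alone.

Things in the scene. Friction and masses are not known exactly. Their poses are not given: they have to be found in the camera images.
- street: model street, fixed: plywood deck 250 mm long, 240 wide, 20 thick, white houses (up to 105 mm above the deck's underside) more than 90 mm in from its open edge. Origin: on the table under the middle of the open edge; x points level in under the deck (the way the wedge goes in), y along the edge, z up. Yellow marks on the edge at y = -50 and +50 mm
- mouth (a point): same point as the street's origin: table surface below the middle of the open edge. The gap above it is 6 to 11 mm high, different every time and not given. The edge (a rounded lip in the first 12 mm) is the lowest part of the deck; battens close the space 140 mm in
- deck (a joint): how far the deck is lifted above its rest height, in m: 0 untouched, at most 0.012. It moves straight up against a spring of 2.5 N per mm. It should end lifted 1 to 3.5 mm (best about 2 mm), so pressing on the wedge with 2.5 to 9 N; above 5.5 mm it is spoilt. It does not tell the height of the gap
- wedge: loose tapered orange wedge, 160 mm long, 50 wide, 160 g. Origin on its flat underside; x points to the thin tip, z up. Taper from x = +70 mm (tip, 4 mm thick) to x = -60 mm (17 mm thick): 1 mm per 10 mm. Behind, x = -90 to -60 mm, a heel block 17 mm high with an upright black handle on it: 18 mm thick (y), 30 mm long (x), top 72 mm above the underside
- wedge_grip (a point): middle of the black handle, at x = -75 mm, 50 mm above the wedge's underside: grip here, fingers closing along the wedge's y axis
- wedge_tip (a point): middle of the thin tip, at x = +70 mm on the underside. Once the taper touches the edge, the push needed (over plain sliding) is roughly 1 to 1.7 times the force of the deck on it and grows with depth; friction varies. Let go, the wedge stays by friction
- tape: bystander: black roll of tape lying flat, 90 mm across, 48 mm high; origin at the centre of its underside
- paintpot: bystander: small dark paint pot standing upright, 60 mm across, 90 mm high; origin at the centre of its foot
- driver: bystander: screwdriver with red handle, 190 mm long, lying on the table along its x axis
Not all that is in view belongs to the job. What is meant by the wedge is not green or red, and is the smaller of those in its own colour.

How it is judged:
On the way:
1. the wedge's tip is in under the edge, the edge not yet raised (x of wedge_tip in the frame of street above 0.004 m and y of wedge_tip in the frame of street between -0.035 and 0.035 m and height (world z) of wedge_tip below 0.008 m and value of joint deck below 0.0007 m).
At the end, for the whole second after the job is handed in: the wedge lies flat on the table (within 0.06 rad), square to the edge (within 0.18 rad), its tip 15 to 120 mm in under the edge and within 35 mm of the middle between the yellow marks, at rest and released, holding the edge lifted 1 to 3.5 mm above its rest height (value of joint deck between 0.001 and 0.0035 m and x of wedge_tip in the frame of street between 0.015 and 0.12 m and y of wedge_tip in the frame of street between -0.035 and 0.035 m and angle between the x axis of wedge and the x axis of street, either way round below 0.18 rad and angle between wedge's own z axis and vertical below 0.06 rad and height (world z) of wedge below 0.006 m and linear speed of wedge below 0.01 m/s); the robot touches nothing.
It fails at once if the edge is forced up more than 5.5 mm (value of joint deck above 0.0055 m).
It fails at once if the tape roll is moved more than 30 mm (distance of tape from where it was at the start of the episode above 0.03 m).
It fails at once if the paint pot is moved more than 30 mm or tipped (distance of paintpot from where it was at the start of the episode above 0.03 m or angle between paintpot's own z axis and vertical above 0.5 rad).
It fails at once if the screwdriver is moved more than 30 mm (distance of driver from where it was at the start of the episode above 0.03 m).
It also fails if it takes over 51 s, if anything falls off the work surface, if the arm or the gripper's body presses on something with over 40 N, if the wrist force passes 120 N, or if a joint passes its speed limit or range.

## Robot

A 6-joint arm with a two-finger parallel gripper is mounted at the origin on the work surface. World frame = base frame: x ahead of the robot, y to its left, z up, the work surface at z = 0. Lengths are in m, angles in rad, forces in N, time in s.
With the tool pointing down it reaches from about 0.35 to 0.8 m from the base axis. Payload 7.3 kg.
Tool frame: the origin (TCP) lies between the finger pads; the fingertips stand 25 mm ahead of it and the grasp point (between the pads) lies 6 mm ahead of it (r.tip_extent is the distance from the TCP to the fingertips, in m); z points along the fingers, y is the line along which they close (so a half turn about z gives the same grasp; the last joint's range is limited). The gripper opens to 85 mm and grips with 20 to 120 N. Pads are 22 mm wide; open, the fingers measure 114 mm over their backs; the gripper's body (76 mm by 85 mm) begins 54 mm behind the grasp point. The pads swing forward as they close: fully open they stand 13 mm farther back than shut.
Start: joints at [1.131, 0.342, 1.524, -0, 1.275, -0.146], TCP at [0.152, 0.503, 0.256] pointing down, gripper open.
Joint ranges: [-2.53, 2.53], [-0.77, 2.02], [0.04, 2.7], [-1, 4.14], [0.28, 2.66], [-3.11, 3.11]. Speed limits (rad/s): [2.57, 2.57, 3.14, 3.14, 3.14, 3.14].

## Interface

Orientations are given as a unit quaternion [x, y, z, w].
In Python, from workcell import r, command_gripper, optics gives the robot as it stands. The module is installed in compiled form; this text tells all that it offers. Calls block until the motion is done:
- r.reach(position, orientation): joint-space move of the TCP to a pose.
- r.move_straight(position, orientation=None, speed=0.15, max_force=None): straight line of the TCP; orientation=None keeps the orientation; speed is the mean speed in m/s. With max_force (N) it stops when the force on the tool has changed by that much, and returns True; else False.
- r.movej(angles): joint-space move.
- command_gripper(opening, force=None): finger opening in m; force is the grip in N (None keeps the last); returns when the fingers have stopped.
- r.hold(seconds).
- r.solve_ik(position, orientation): joint angles nearest the present ones, or None.
- r.read_state(): the state.
- optics.get_image(name): name is "scene" or "top" or "wrist"; returns (picture, depth): 480x640x3 uint8, red, green, blue; 480x640 float32, m along the optical axis (not along the pixel's ray), 0 where there is no reading.
- optics.camera_model(name): a dict with "K" (3x3 intrinsics, pixels), "k1" (the pictures are not rectified: a ray, as slopes to the right and down, at radius r is drawn at 1 + k1 r^2 times it, then the intrinsics apply), "R" (3x3) and "t" (3): a world point X has camera coordinates R X + t; the wrist camera has in their place "tool_from_camera" (4x4, takes a point from camera to tool coordinates, whose origin is the TCP and whose axes are the flange's). Camera axes: x right, y down, z forward; pixel columns grow to the right and rows downward; lengths in m; the calibration is good to about 2 mm. A picture is of the moment at which its call begins: read the wrist's pose just before it. camera_model takes no time and is no camera call.
A pose or a line that the arm cannot do raises r.PlanningError and nothing moves.
- r.finish_job(): hands the job in; it is judged then, once.
The state is a dict: "time_s": time; "joint_positions": joint angles; "dq": joint speeds; "tau": joint torques, N m; "eef_pos": TCP position; "eef_rot": TCP orientation; "contact_force": force on the tool from outside, world axes, zero at the start; "torque": the same for the moment, N m; "grip_width": finger opening in m; "grip_force": force on a finger pad.
Only numpy, scipy, OpenCV 4.12 (cv2) and the standard library are available. Lean on these libraries where they do the work, as an engineer would, in place of code of your own. Each camera call takes 0.05 s, during which the arm holds its last target. There are 200 camera calls.

## Working session

There is one attempt and no reset: what is moved stays moved. The work goes in short steps, each a Python script; the robot and the scene stay as the last script left them, time stands still between calls to the robot, and variables do not carry over. Pictures are saved under pics/ and viewed, at most 10 in all, crops included, and the job is handed in when it is done.

```bash
mkdir -p pics
cat > h.py <<'E'
import numpy as np, cv2
from workcell import r, command_gripper, optics
from scipy.spatial.transform import Rotation as Ro
def rays(cm,uv):
    K=np.array(cm["K"]);uv=np.atleast_2d(uv).astype(float)
    return cv2.undistortPoints(uv.reshape(-1,1,2),K,np.array([cm["k1"],0,0,0,0.])).reshape(-1,2)
def cam(name,st=None):
    cm=optics.camera_model(name)
    if name=="wrist":
        T=np.array(cm["tool_from_camera"]);Rt=Ro.from_quat(st["eef_rot"]).as_matrix()
        return cm,Rt@T[:3,:3],Rt@T[:3,3]+np.array(st["eef_pos"])
    R=np.array(cm["R"]);t=np.array(cm["t"]);return cm,R.T,-R.T@t
def plane(c,uv,z):
    cm,R,o=c;n=rays(cm,uv);d=np.c_[n,np.ones(len(n))]@R.T
    return o+d*((z-o[2])/d[:,2])[:,None]
def depthpts(c,uv,D):
    cm,R,o=c;uv=np.atleast_2d(uv);n=rays(cm,uv);z=D[uv[:,1],uv[:,0]]
    return o+(np.c_[n,np.ones(len(n))]*z[:,None])@R.T
E
python3 - <<'E'
from h import *
for n in("top","scene"):
    im,D=optics.get_image(n);cv2.imwrite(f"pics/{n}0.png",im[:,:,::-1]);np.save(n+"D",D)
print(r.read_state())
for n in("top","scene"):
    c=cam(n);print(n,c[2],c[1][:,2])
E
```

```text
{'time_s': 0.1, 'joint_positions': array([ 1.13097606e+00,  3.42646853e-01,  1.52487782e+00, -3.51752753e-05,
        1.27536295e+00, -1.45988957e-01]), 'dq': array([-1.56409100e-03, -1.84715599e-04, -7.41666900e-04,  5.52463684e-04,
        1.75314140e-04, -7.94289546e-06]), 'tau': array([ 1.77224636e-03, -4.34450090e+01, -2.46486515e+01, -1.15326666e-04,
        4.87966812e-03, -1.54200552e-05]), 'eef_pos': array([0.1519069 , 0.50223478, 0.25571388]), 'eef_rot': array([ 1.46382609e-01,  9.89227836e-01, -6.24765767e-04, -1.70845413e-04]), 'contact_force': array([-0.6942578 , -0.57981131,  0.49576176]), 'torque': array([-0.04595144, -0.02984323,  0.02741365]), 'grip_force': 0.0, 'grip_width': 0.08547480009525604}
top [0.3258812  0.18737702 1.15658347] [ 0.17443675 -0.01133124 -0.98460318]
scene [ 1.28205089 -0.03991793  0.55089663] [-0.82261489  0.25174834 -0.50983086]
```

View pics/top0.png

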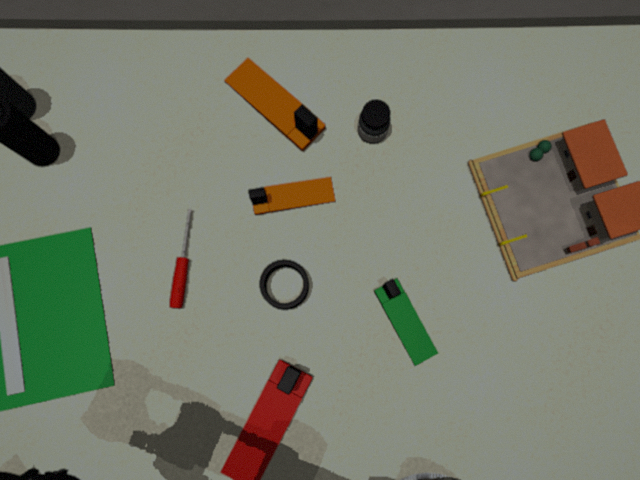

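View pics/scene0.png

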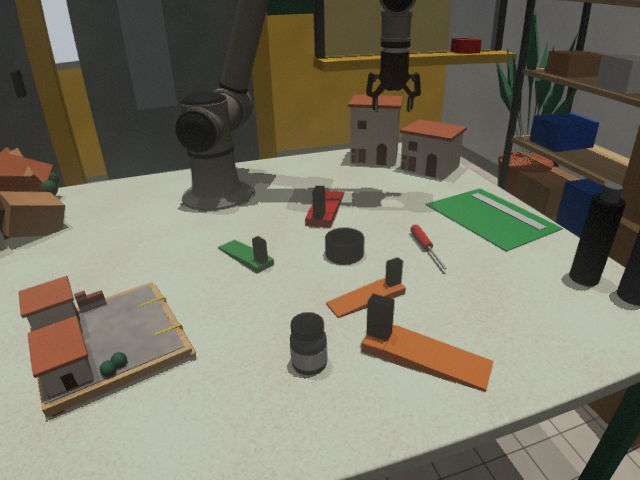

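```bash
cat > m.py <<'E'
from h import *
im=cv2.imread("pics/top0.png");D=np.load("topD.npy");c=cam("top")
hsv=cv2.cvtColor(im,cv2.COLOR_BGR2HSV)
o=cv2.inRange(hsv,(8,150,80),(20,255,255));o[:,420:]=0
n,l,s,ce=cv2.connectedComponentsWithStats(o)
for i in range(1,n):
    if s[i,4]>300:
        v,u=np.nonzero(l==i);P=depthpts(c,np.c_[u,v],D)
        print(s[i],ce[i],'rect',cv2.minAreaRect(P[:,:2].astype(np.float32)),'z',np.percentile(P[:,2],[1,50,99]))
        rc=cv2.boxPoints(cv2.minAreaRect(np.c_[u,v].astype(np.float32)))
        print(rc.round(1).tolist(), plane(c,rc,0.010)[:,:2].round(4).tolist())
# handle
k=cv2.inRange(hsv,(0,0,0),(180,255,55));v,u=np.nonzero(k[180:210,240:275]);v+=180;u+=240
P=depthpts(c,np.c_[u,v],D);t=P[P[:,2]>.06];print('handle top',len(t),cv2.minAreaRect(t[:,:2].astype(np.float32)),t.mean(0))
# deck
v,u=np.mgrid[110:290,455:640];uv=np.c_[u.ravel(),v.ravel()];P=depthpts(c,uv,D)
m=(P[:,2]>.021)&(P[:,2]<.036);print('deckz',np.percentile(P[m,2],[5,50,95]))
Q=P[m];U=uv[m];e=[]
for row in range(175,270,3):
    q=Q[U[:,1]==row];uu=U[U[:,1]==row]
    if len(q): e.append(np.r_[q[q[:,1].argmax()],uu[uu[:,0].argmin()]])
e=np.array(e);f=cv2.fitLine(e[:,:2].astype(np.float32),cv2.DIST_HUBER,0,.001,.001).ravel();print('edge',f)
y=cv2.inRange(hsv,(22,120,100),(35,255,255));y[:,:460]=0
n,l,s,ce=cv2.connectedComponentsWithStats(y)
for i in range(1,n):
    if s[i,4]>15:
        v,u=np.nonzero(l==i);P=depthpts(c,np.c_[u,v],D);print('mark',s[i],P.mean(0),P[P[:,1].argmax()],P[P[:,1].argmin()],'uv',u.min(),v[u.argmin()])
for nm,box in(('tape',(255,315,255,315)),('pot',(355,395,95,145)),('drv',(165,200,205,310))):
    v,u=np.mgrid[box[2]:box[3],box[0]:box[1]];P=depthpts(c,np.c_[u.ravel(),v.ravel()],D);P=P[P[:,2]>.012]
    print(nm,P.min(0),P.max(0))
E
python3 m.py
```

```text
[ 225   58   85   91 2836] [267.55818054  98.57686883] rect ((0.6289668083190918, 0.22754037380218506), (0.5989581346511841, 0.12306492775678635), 19.159257888793945) z [0.00187948 0.01381759 0.02584199]
[[223.60000610351562, 80.5999984741211], [246.0, 55.0], [324.29998779296875, 123.5], [301.8999938964844, 149.10000610351562]] [[0.8588, 0.3751], [0.9125, 0.3313], [0.7689, 0.1773], [0.717, 0.2215]]
[ 253  177   82   37 1795] [296.49693593 194.96267409] rect ((0.501306414604187, 0.2476290464401245), (0.152508944272995, 0.33816903829574585), 84.6810531616211) z [0.00038669 0.01032904 0.0204804 ]
[[250.1999969482422, 188.8000030517578], [330.6000061035156, 175.89999389648438], [334.6000061035156, 200.89999389648438], [254.1999969482422, 213.8000030517578]] [[0.6384, 0.321], [0.6626, 0.1663], [0.6129, 0.1593], [0.5892, 0.313]]
handle top 164 ((0.4721396863460541, 0.2531953454017639), (0.31948453187942505, 0.028705300763249397), 19.094240188598633) [0.61125076 0.30105744 0.07643963]
deckz [0.02204403 0.02538852 0.02943365]
edge [ 0.95780635  0.2874143   0.5918554  -0.13532236]
mark [481 185  27  11  93] [ 0.62709225 -0.14211855  0.02559378] [ 0.62196066 -0.11826868  0.02357442] [ 0.63335713 -0.16832644  0.02255067] uv 481 193
mark [501 234  26  12  94] [ 0.53124199 -0.17167055  0.02532317] [ 0.5246304  -0.14915977  0.02706154] [ 0.53980314 -0.19734331  0.02436379] uv 501 242
tape [0.3258812  0.18737702 0.01214345] [0.49424432 0.29790511 1.15658347]
pot [0.3258812  0.05379579 0.01205459] [0.78498494 0.18737702 1.15658347]
drv [0.3258812  0.18737702 0.01200887] [0.60110953 0.46769654 1.15658347]
```

```bash
cat >> h.py <<'E'
def quat(th,flip=None):
    "tool down, tool y along +-(wedge y) for wedge heading th"
    best=None
    for s in (1,-1):
        x=s*np.array([np.cos(th),np.sin(th),0]);z=np.array([0,0,-1.]);y=np.cross(z,x)
        q=Ro.from_matrix(np.c_[x,y,z]).as_quat()
        if flip==s: return q
        if best is None: best=[]
        best.append(q)
    return best
E
python3 - <<'E'
from h import *
th=np.arctan2(-.1542,.024)
for s,q in zip((1,-1),quat(th)):
    for p in([.600,.30,.25],[.614,.305,.056],[.525,.025,.056]):
        j=r.solve_ik(p,q);print(s,None if j is None else np.round(j,2))
q=quat(th); js=[r.solve_ik([.58,.27,.25],a) for a in q]
i=min((k for k in(0,1) if js[k] is not None),key=lambda k:abs(js[k][5]));print('use',(1,-1)[i])
r.reach([.60,.29,.25],q[i]);st=r.read_state()
im,D=optics.get_image("wrist");cv2.imwrite("pics/w1.png",im[:,:,::-1]);np.save("w1D",D)
import pickle;pickle.dump(st,open("w1.pkl","wb"));print(st["time_s"],st["contact_force"])
E
```

```text
1 [ 0.35  0.62  1.08 -0.    1.44 -2.95]
1 [ 0.35  0.82  1.25 -0.    1.07 -2.95]
1 [-0.1   0.59  1.76 -0.    0.79  2.89]
-1 [ 0.35  0.62  1.08 -0.    1.44  0.2 ]
-1 [ 0.35  0.82  1.25 -0.    1.07  0.19]
-1 [-0.1   0.59  1.76 -0.    0.79 -0.25]
use -1
1.9 [0.01189642 0.35876135 0.40654229]
```

View pics/w1.png

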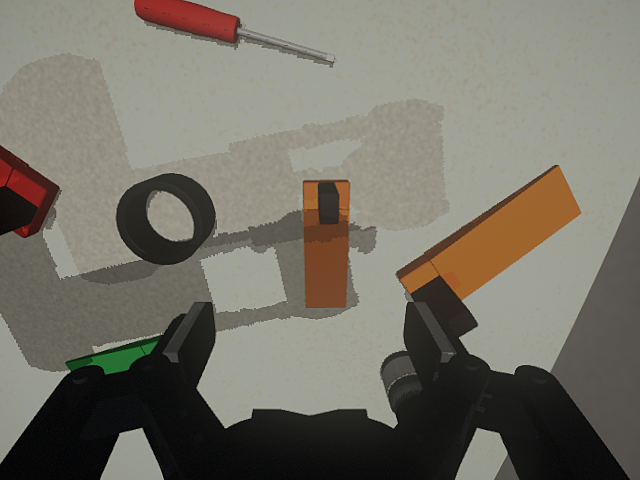

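Run:
```python
from h import *;import pickle
st=pickle.load(open("w1.pkl","rb"));c=cam("wrist",st);D=np.load("w1D.npy")
im=cv2.imread("pics/w1.png");hsv=cv2.cvtColor(im,cv2.COLOR_BGR2HSV)
print('cam',c[2],c[1][:,2])
o=cv2.inRange(hsv,(5,120,60),(20,255,255));n,l,s,ce=cv2.connectedComponentsWithStats(o)
for i in range(1,n):
    if s[i,4]>800 and s[i,0]<380:
        b=s[i];m=l==i
        for row in list(range(b[1],b[1]+5,2))+[b[1]+60,b[1]+90,b[1]+120]:
            u=np.nonzero(m[row])[0]
            if len(u)==0:continue
            print(row,u.min(),u.max())
        print(b)
        t=plane(c,[[u.min(),b[1]+b[3]],[u.max(),b[1]+b[3]]],.004)[:,:2]
        u=np.nonzero(m[b[1]+4])[0]
        h=plane(c,[[u.min(),b[1]],[u.max(),b[1]]],.017)[:,:2]
        print('tip',t,'heel',h)
        d=t.mean(0)-h.mean(0);L=np.linalg.norm(d);d/=L;print('L',L,'th',np.degrees(np.arctan2(d[1],d[0])),'grip',t.mean(0)-.145*d,h.mean(0)+.015*d)
k=cv2.inRange(hsv,(0,0,0),(180,255,60));v,u=np.nonzero(k[170:235,310:345]);uv=np.c_[u+310,v+170];P=depthpts(c,uv,D)
t=P[P[:,2]>.064];print('handle top',len(t),t.mean(0),uv[P[:,2]>.064].min(0),uv[P[:,2]>.064].max(0))
```

```text
cam [0.58571476 0.37568475 0.36941708] [ 0.05087348 -0.32134667 -0.9455941 ]
180 339 346
182 303 348
184 303 349
240 304 347
270 305 346
300 306 345
[ 303  180   47  128 4725]
tip [[0.61633053 0.15697706]
 [0.66432612 0.16445116]] heel [[0.58871647 0.3161095 ]
 [0.63646609 0.32366275]]
L 0.16157064868324297 th -80.11499223451109 grip [0.61543598 0.30356148] [0.61516635 0.30510881]
handle top 623 [0.61468948 0.30531124 0.07349216] [319 186] [338 223]
```

Run:
```python
from h import *;import pickle
q=quat(np.radians(-80.1),-1)
r.reach([.6152,.3045,.14],q)
r.move_straight([.6152,.3045,.056],speed=.12)
command_gripper(0.0,40)
st=r.read_state();print(st["time_s"],st["grip_width"],st["grip_force"],st["contact_force"],st["eef_pos"])
r.move_straight([.6152,.3045,.14],speed=.15)
q2=quat(np.radians(-73.1),-1)
r.reach([.520,.037,.14],q2);st=r.read_state()
im,D=optics.get_image("wrist");cv2.imwrite("pics/w2.png",im[:,:,::-1]);np.save("w2D",D)
pickle.dump(st,open("w2.pkl","wb"));print(st["time_s"],st["contact_force"],st["eef_pos"],st["grip_width"])
```

```text
3.95 0.017513983982357737 39.6435409784317 [-0.41953085 -1.07543099  1.40981507] [0.61528593 0.30457757 0.05622023]
5.7583 [ 0.26646993  0.71514397 -1.38698075] [0.5206954  0.0376098  0.13996052] 0.017422738078870025
```

View pics/w2.png

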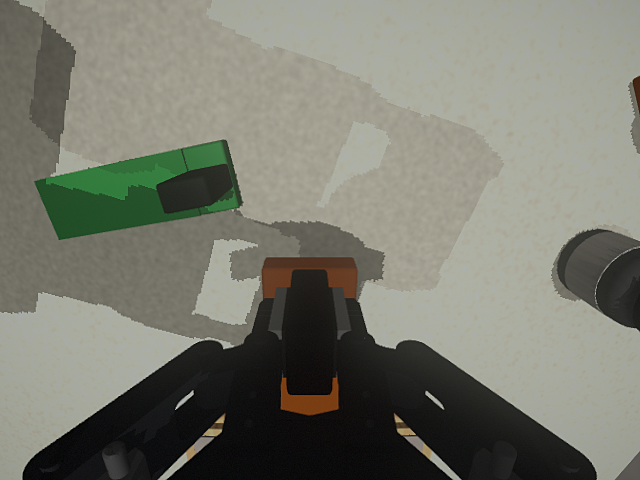

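Run:
```python
from h import *
print(r.move_straight([.520,.037,.0562],speed=.08,max_force=8))
st=r.read_state();print(st["time_s"],st["contact_force"],st["eef_pos"])
im,D=optics.get_image("top");cv2.imwrite("pics/t2.png",cv2.resize(im[100:310,340:620,::-1],None,fx=2.8,fy=2.8,interpolation=cv2.INTER_CUBIC));np.save("t2D",D);np.save("t2",im)
```

```text
True
6.825 [-0.59855853 -0.04331083  4.8594737 ] [0.51938012 0.03708939 0.05618769]
```

View pics/t2.png

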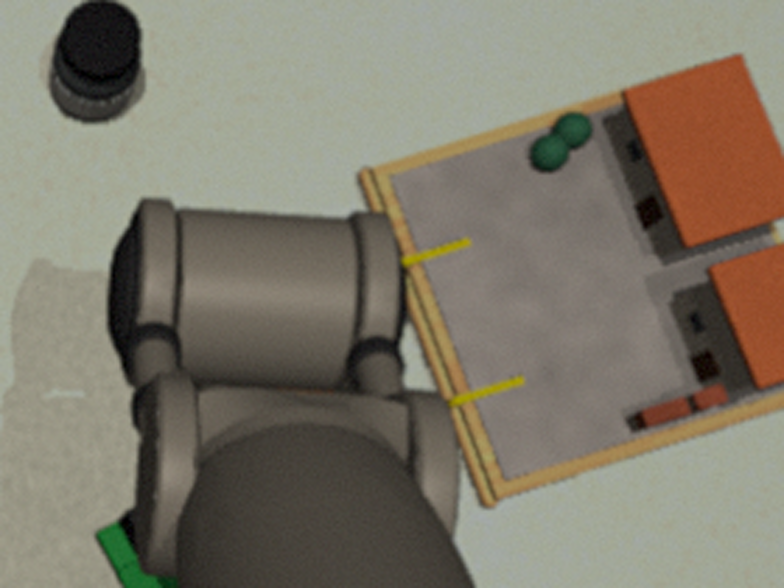

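```bash
cat > slide.py <<'E'
from h import *
def F(d):
    a=[]
    for _ in range(3):
        r.hold(.02);a.append(r.read_state()["contact_force"])
    f=np.mean(a,0);return -f[:2]@d,f[:2]@np.array([-d[1],d[0]]),f[2]
E
python3 - <<'E'
from slide import *
c=cam("top")
A=plane(c,[[483.9,193.6],[501.1,243.9]],.027)[:,:2];B=plane(c,np.array([[362,172],[488,503]])/2.8+[340,100],.024)[:,:2]
print('marks',A,'front',B)
th=np.radians(-73.1);d=np.array([np.cos(th),np.sin(th)]);p0=np.array([.520,.037])
M=A.mean(0);n=np.array([-d[1],d[0]]);print('lateral',(M-p0)@n,'fwd grip->mark front',(M-p0)@d,'front corners fwd',(B-p0)@d)
print(F(d)); log=[]
for k in range(0,50):
    s=.012+.003*k
    if s>.125:break
    p=p0+d*s
    r.move_straight([p[0],p[1],.0562],speed=.03)
    st=r.read_state();f=F(d);log.append([s,(np.array(st["eef_pos"])[:2]-p0)@d,*f])
    L=np.array(log)
    if len(L)>7 and L[-1,2]-np.median(L[1:7,2])>3.5: break
np.save("log",L);print(L.round(4).tolist());print(r.read_state()["time_s"],st["eef_pos"])
E
```

```text
marks [[ 0.61983079 -0.12274008]
 [ 0.52293664 -0.14925858]] front [[ 0.68429973 -0.09912713]
 [ 0.45615844 -0.17017535]]
lateral -0.001126648645030294 fwd grip->mark front 0.18046546629585714 front corners fwd [0.17801058 0.17966931]
(np.float64(0.2953200943307976), np.float64(-0.5951850520873198), np.float64(5.877926549013282))
[[0.012, 0.0127, -1.657, -0.3739, 1.4825], [0.015, 0.0151, -0.5252, -0.1174, 2.5218], [0.018, 0.0181, 0.5455, -0.5103, 3.7771], [0.021, 0.0212, 1.2939, -0.7567, 5.0516], [0.024, 0.0242, 0.5368, -0.5635, 4.5422], [0.027, 0.0271, 1.0321, -0.635, 5.5155], [0.03, 0.03, 1.5685, -0.3413, 5.1654], [0.033, 0.033, 1.9563, -0.3292, 4.9173], [0.036, 0.036, 1.3064, -0.7988, 5.7281], [0.039, 0.0389, 1.3914, -0.2447, 5.0072], [0.042, 0.042, 1.8759, -0.5272, 4.942], [0.045, 0.045, 2.0064, -0.368, 5.1894], [0.048, 0.048, 1.285, -0.6775, 5.4055], [0.051, 0.051, 1.8541, -0.3142, 5.5507], [0.054, 0.054, 1.7522, -0.9407, 5.3762], [0.057, 0.057, 1.349, -0.1894, 5.0402], [0.06, 0.06, 1.4804, -0.9232, 5.5377], [0.063, 0.0629, 1.6468, -0.6749, 5.6035], [0.066, 0.0658, 2.434, -0.3228, 5.2455], [0.069, 0.0686, 3.3848, -1.0162, 5.8889], [0.072, 0.0714, 4.6304, -0.4184, 6.5226]]
13.55 [ 0.54068074 -0.03132909  0.0562602 ]
```

Run:
```python
from slide import *
th=np.radians(-73.1);d=np.array([np.cos(th),np.sin(th)]);p0=np.array([.520,.037]);log=[]
for s in np.arange(.074,.0861,.002):
    p=p0+d*s
    r.move_straight([p[0],p[1],.0562],speed=.03)
    f=F(d);a=(np.array(r.read_state()["eef_pos"])[:2]-p0)@d;log.append([s,a,*f])
    if f[0]-1.65>8 or a>.0828:break
log=np.array(log);print(log.round(4).tolist())
L=np.r_[np.load("log.npy"),log];np.save("log2",L)
m=L[:,2]>2.3;k=np.polyfit(L[m,1],L[m,2]-1.65,1);print('slope N/mm',k[0]/1e3,'onset',-k[1]/k[0],r.read_state()["time_s"])
```

```text
[[0.074, 0.0731, 5.3932, -0.5132, 6.6206], [0.076, 0.0749, 6.4295, -1.1931, 7.198], [0.078, 0.0767, 7.2795, -0.3891, 7.1722], [0.08, 0.0786, 7.4507, -0.7411, 7.7108], [0.082, 0.0804, 8.2768, -0.4544, 7.52], [0.084, 0.0823, 8.7047, -0.7363, 7.9499], [0.086, 0.0842, 9.9985, -0.774, 8.3513]]
slope N/mm 0.4019231519481075 onset 0.06378975802174269 15.65
```

Run:
```python
from slide import *
command_gripper(.05)
st=r.read_state();p=np.array(st["eef_pos"])
r.move_straight([p[0],p[1],.17],speed=.12)
st=r.read_state()
q=quat(np.radians(-73.1),-1)
r.reach([.42,.22,.30],q)
print(r.read_state()["time_s"],r.read_state()["contact_force"])
for n in("top","scene"):
    im,D=optics.get_image(n);np.save(n+"3D",D);cv2.imwrite(f"pics/{n}3.png",im[:,:,::-1])
a=cv2.imread("pics/top3.png")[110:300,370:620];b=cv2.imread("pics/scene3.png")[260:420,20:290]
cv2.imwrite("pics/c3.png",np.vstack([cv2.resize(a,(500,380)),cv2.resize(b,(500,210))])[:600])
im=cv2.imread("pics/top3.png");D=np.load("top3D.npy");c=cam("top")
hsv=cv2.cvtColor(im,cv2.COLOR_BGR2HSV)
o=cv2.inRange(hsv,(8,150,80),(20,255,255));o[:150]=0;o[:,:380]=0;o[:,530:]=0
n,l,s,ce=cv2.connectedComponentsWithStats(o);i=1+s[1:,4].argmax();v,u=np.nonzero(l==i)
rc=cv2.boxPoints(cv2.minAreaRect(np.c_[u,v].astype(np.float32)));print(s[i],plane(c,rc,.013)[:,:2].round(4).tolist())
D0=np.load("topD.npy");v,u=np.mgrid[180:250,505:545];uv=np.c_[u.ravel(),v.ravel()]
z0,z1=depthpts(c,uv,D0)[:,2],depthpts(c,uv,D)[:,2];print('deck lift mm',(np.mean(z1-z0))*1e3,np.median(z1-z0)*1e3)
v,u=np.mgrid[255:300,420:480];uv=np.c_[u.ravel(),v.ravel()];print('table ref',np.mean(depthpts(c,uv,D)[:,2]-depthpts(c,uv,D0)[:,2])*1e3)
```

```text
18.3833 [-0.30265678 -0.40662484 -0.89821522]
[ 432  208   63   41 1209] [[0.5629, -0.0233], [0.5961, -0.13], [0.5474, -0.1423], [0.5146, -0.0363]]
deck lift mm 2.4595202716386946 2.0727135082168058
table ref 0.8492547346141855
```

View pics/c3.png

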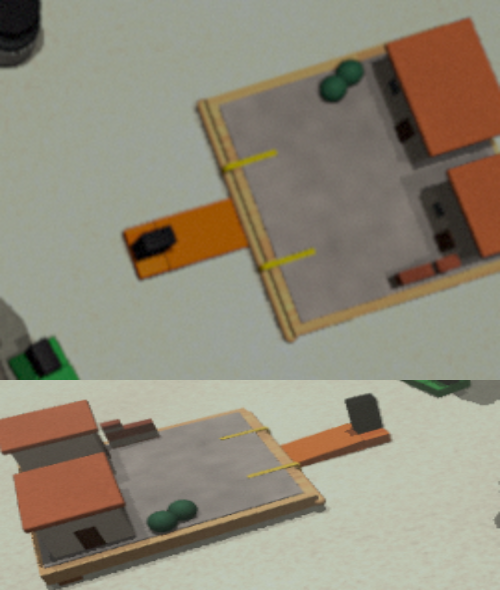

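The picture shows the wedge square under the edge, midway between the yellow marks (crop about (225,162) and (262,265)). It is free of the gripper. Depth shows the deck raised by about 2 mm.

```bash
python3 -c "
from h import *
r.hold(.3);print(r.finish_job())"
```

```text
the job is handed in; nothing more can be done
None
```

The wedge is in under the edge, square and midway between the yellow marks, released with the edge raised about 2 mm (estimated from the push past first contact; the noisier depth images agree); the job is handed in, and I got no verdict back.

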